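Find the latched selector key and release it

TASK

One of the four identical keys on the selector unit has been left latched down, and the unit must go back to idle. Tap the keys lightly with closed fingertips to find the latched one, then press that key fully home and let go so that it springs up, leaving all four keys raised. Give the raised keys no more than a light tap, never a full press; grasp nothing, leave the things standing around the unit where they are, and finish clear of everything.

Things in the scene. Friction and masses are not known exactly. Their poses are not given: they have to be found in the camera images.
- selector: selector unit, fixed: grey case 130 (x) x 250 (y) x 45 mm, black panel on top, four keys in a row along its y axis, 50 mm between centres (x = -18, y = -75, -25, 25, 75 mm), grey legend plates behind them. Origin at the centre of its underside on the worktop; x away from the robot at yaw 0, z up.
- key_a: one of four identical keys; their order in the row varies. Origin: on the panel (45 mm up), under the cap centre. White cap 25x25 mm, blue square; its top is 16 mm above the origin when raised, 11.5 latched, 7 fully home (hard stop). Gives from 2 N raised, 5.5 N latched; +0.8 N/mm; 9 N at home. A latched key pushed home and let go is released and rises; a raised key springs back up.
- key_b: one of four identical keys; their order in the row varies. Origin: on the panel (45 mm up), under the cap centre. White cap 25x25 mm, blue square; its top is 16 mm above the origin when raised, 11.5 latched, 7 fully home (hard stop). Gives from 2 N raised, 5.5 N latched; +0.8 N/mm; 9 N at home. A latched key pushed home and let go is released and rises; a raised key springs back up.
- key_c: one of four identical keys; their order in the row varies. Origin: on the panel (45 mm up), under the cap centre. White cap 25x25 mm, blue square; its top is 16 mm above the origin when raised, 11.5 latched, 7 fully home (hard stop). Gives from 2 N raised, 5.5 N latched; +0.8 N/mm; 9 N at home. A latched key pushed home and let go is released and rises; a raised key springs back up.
- key_d: one of four identical keys; their order in the row varies. Origin: on the panel (45 mm up), under the cap centre. White cap 25x25 mm, blue square; its top is 16 mm above the origin when raised, 11.5 latched, 7 fully home (hard stop). Gives from 2 N raised, 5.5 N latched; +0.8 N/mm; 9 N at home. A latched key pushed home and let go is released and rises; a raised key springs back up.
- red_dropper: small white dropper bottle with a red cap, 33 mm wide, 94 mm high, loose, standing at the left (+y) end of the unit; origin at the centre of its underside. A bystander: leave it alone.
- blue_dropper: small white dropper bottle with a blue cap, 33 mm wide, 94 mm high, loose, standing behind the unit; origin at the centre of its underside. A bystander: leave it alone.
- sample_cup: clear plastic cup with green leaf pieces, 51 mm wide, 64 mm high, loose, standing in front of the unit; origin at the centre of its underside. A bystander: leave it alone.
- marker: white marker pen with a purple cap, 134 mm long, 18 mm thick, loose, lying in front of the unit; origin at the middle of its length on its underside. A bystander: leave it alone.
- timer: white digital timer, 32 x 68 mm, 62 mm high, loose, standing at the back between the mixer and the balance; origin at the centre of its underside. A bystander: leave it alone.
- held_key (a joint): depth in m of the key that was latched at the start (not told which of key_a to key_d): 0 raised, 0.0045 latched, 0.009 fully home
- free_key_1 (a joint): depth in m of one of the three keys that were raised at the start (not told which of key_a to key_d): 0 raised, 0.0045 latched, 0.009 fully home
- free_key_2 (a joint): depth in m of one of the three keys that were raised at the start (not told which of key_a to key_d): 0 raised, 0.0045 latched, 0.009 fully home
- free_key_3 (a joint): depth in m of one of the three keys that were raised at the start (not told which of key_a to key_d): 0 raised, 0.0045 latched, 0.009 fully home

How it is judged:
By the outcome, as a careful person would: the job done as asked, in the order asked, and still so for the second after the job is handed in, with the robot touching nothing.
It also fails if it takes over 42 s, if anything falls off the work surface, if the arm or the gripper's body presses on something with over 40 N, if the wrist force passes 120 N, or if a joint passes its speed limit or range.

ROBOT

A 7-joint arm with a two-finger parallel gripper is mounted at the origin on a cart in front of the work surface, level with it; the furniture and walls round the work are solid. World frame = base frame: x ahead of the robot, y to its left, z up, the work surface at z = 0. Lengths are in m, angles in degrees, forces in N, time in s.
With the tool pointing down it reaches from about 0.425 to 0.875 m from the base axis. Payload 4.7 kg.
Tool frame: the origin (TCP) lies between the finger pads; the fingertips stand 19 mm ahead of it and the grasp point (between the pads) is the TCP; x points along the fingers, z is the direction in which the jaws open and shut, and the axes are right-handed (so a half turn about x gives the same grasp; the last joint's range is limited). The gripper opens to 87 mm and grips with 3 to 60 N. Pads are 19 mm wide; open, the fingers measure 117 mm over their backs; the gripper's body (75 mm by 190 mm) begins 51 mm behind the grasp point.
Start: joints at [-64.624, 18.392, -4.016, 83.108, 1.295, 78.541, -3.26], TCP at [0.27, 0.591, 0.242] pointing down, gripper open.
Joint ranges: [-163.93, 163.93], [-17.29, 119.83], [-79.2, 71.16], [3.27, 140.29], [-89.18, 269.18], [5.43, 117.66], [-154.24, 154.24]. Speed limits (degrees/s): [147.25, 147.25, 180, 180, 180, 180, 180].

INTERFACE

Orientations are given as [roll, pitch, yaw] about the fixed x, y, z axes, in that order (R = Rz(yaw) Ry(pitch) Rx(roll)).
In Python, from cell import monitor, read_camera, camera_model, env, regions_of gives the robot as it stands. The module is installed in compiled form; this text tells all that it offers.
- The arm moves only by the tool step_arm, never from a script. Its argument "deltas" is a list of rows, each a list of 5 numbers: the gripper's target within -1 to 1 (fully open at 1, half-way at 0, shut at -1), then the shift along the tool's x, y, z in m, then the turn about the tool's x in degrees. A call has 1 to 12 rows; each row is the pose to reach, as a shift and turn from the pose commanded when the call began, along the tool's axes at that moment; what a row does not reach only later rows make up. A row lasts 1/8 s, in which the tool goes at most 62.5 mm and 10.7 degrees, less where a joint would pass 70% of its speed; a pose out of reach is approached as far as the arm can. A call with a gripper value outside its range is refused whole. The fingers move at their own pace and stop on an object; "newtons" is the grip in N (left out, the last holds). Time passes only in rows, so rows that repeat a pose let the fingers close. It gives the time, the measured TCP pose, the force and the opening at its end, in the units of the state.
- monitor.get_obs(): the state, without advancing time (a new reading comes with each control period).
- read_camera(name): name is "scene" or "side" or "wrist"; returns (picture, depth): 420x560x3 uint8, red, green, blue; 420x560 float32, m along the optical axis (not along the pixel's ray), 0 where there is no reading.
- camera_model(name): a dict with "fx", "fy", "cx", "cy" (pixels), "k1" (the pictures are not rectified: a ray, as slopes to the right and down, at radius r is drawn at 1 + k1 r^2 times it, then the intrinsics apply), "xyz" and "attitude" of the camera in the world. Camera axes: x right, y down, z forward; pixel columns grow to the right and rows downward; lengths in m; the calibration is good to about 2 mm. A picture is of the moment at which its call begins: read the wrist's pose just before it. camera_model takes no time and is no camera call; for the wrist camera it gives the pose at the moment of the call.
- env.sign_off(): hands the job in, once; it reports no verdict.
Trained networks look in the newest picture that a camera, given by its name, has taken for a name from the list of things; names that differ only in an ending like _2 or _b are one class to them, and where a whole thing is asked for, a point or a joint stands for the part that bears it (a point fixed in the world has none). Each returns a list of dicts, best first, with "p" (0 to 1); they miss things now and then, are a little off and sometimes report something else, mostly with a low value. They report only what shows in the picture. A call takes as long as a camera call.
- regions_of(camera, thing): "pixels" (420x560 bool, what is visible of it) and "pixel" ([column, row] in pixels, amid what is visible of it).
The state is a dict: "time_s": time; "qpos": joint angles; "joint_velocities": joint speeds; "effort": joint torques, N m; "tool_pos": TCP position; "tool_rot": TCP orientation; "force": force on the tool from outside, world axes, zero at the start; "wrist_torque": the same for the moment, N m; "grip_width": finger opening in m.
Only numpy, scipy, OpenCV 4.12 (cv2) and the standard library are available. Lean on these libraries where they do the work, as an engineer would, in place of code of your own. Each camera call takes 0.05 s, during which the arm holds its last target. There are 200 camera calls.

## Working session

There is one attempt and no reset: what is moved stays moved. The work goes in short steps, Python scripts to look and compute and a tool call to move; the robot and the scene stay as the last step left them, time stands still between calls to the robot, and variables do not carry over. Pictures are saved under pics/ and viewed, about 8 in all and at most 12, crops included, and the job is handed in when it is done.

Besides the shell and the picture viewer there is one more tool, called after ">>>" as name(argument=value, ...) on one line, values as JSON. step_arm: Moves the arm, as the interface text tells. Its arguments: {"type":"object","properties":{"deltas":{"type":"array"},"newtons":{"type":"number"}},"required":["deltas"]}

```bash
mkdir -p pics; cat > h.py <<'E'
import numpy as np,cv2
from scipy.spatial.transform import Rotation as R
from cell import monitor, read_camera, camera_model, env, regions_of
def world(cm,d,px):
    px=np.atleast_2d(px).astype(float)
    K=np.array([[cm['fx'],0,cm['cx']],[0,cm['fy'],cm['cy']],[0,0,1]])
    n=cv2.undistortPoints(px.reshape(-1,1,2),K,np.array([cm['k1'],0,0,0.])).reshape(-1,2)
    z=d[px[:,1].astype(int),px[:,0].astype(int)]
    p=np.c_[n*z[:,None],z]
    return p@R.from_euler('xyz',cm['attitude'],degrees=True).as_matrix().T+np.array(cm['xyz'])
E
python3 - <<'E'
from h import *
print(monitor.get_obs())
ims=[]
for c in ['scene','side']:
    cm=camera_model(c);print(c,cm)
    im,d=read_camera(c);cv2.imwrite(f'pics/{c}0.png',im[:,:,::-1])
    for t in ['selector','key_a','red_dropper','blue_dropper','sample_cup','marker','timer']:
        for r in regions_of(c,t)[:6]:
            v,u=np.nonzero(r['pixels'])
            w=world(cm,d,np.c_[u,v]); w=w[d[v,u]>0]
            print(c,t,round(r['p'],2),np.round(r['pixel']),len(u),np.round(np.median(w,0),4) if len(w) else '', np.round(np.percentile(w,[3,97],axis=0),3).tolist() if len(w) else '')
E
```

```text
{'time_s': 0.0, 'qpos': array([-64.62346376,  18.43840039,  -4.01464042,  83.17372911,
         1.29668375,  78.54297207,  -3.26141154]), 'joint_velocities': array([-0.10828052, -0.03860269,  0.00976251,  0.08890769, -0.08050079,
        0.02459302, -0.00907984]), 'effort': array([-5.30077068e-04, -4.91278625e+01, -4.04010219e-01, -3.12536681e+01,
       -6.37335679e-02,  4.35391255e-02,  1.71747201e-04]), 'tool_pos': array([0.27010561, 0.59064827, 0.24047914]), 'tool_rot': array([-175.95259861,   89.88995914, -110.52133233]), 'force': array([ 1.16940363, -0.52367466, -0.68488229]), 'wrist_torque': array([-0.0209785, -0.032578 , -0.0341053]), 'grip_width': 0.08724738825125876}
scene {'fx': 509.61380267849194, 'fy': 509.61380267849194, 'cx': 279.13999987773883, 'cy': 202.45455080439066, 'k1': 0.029848454757277293, 'xyz': array([-0.01939114,  0.54967726,  0.62420201]), 'attitude': array([-131.4305389 ,    1.15740109, -119.10748848])}
scene selector 0.72 [300. 214.] 7807 [0.5183 0.2225 0.0447] [[0.481, 0.098, 0.011], [0.604, 0.335, 0.047]]
scene key_a 0.8 [339. 193.] 287 [0.522  0.1405 
[... 2014 characters left out ...]
[0.5268 0.2279 0.055 ] [[0.516, 0.221, 0.045], [0.543, 0.247, 0.062]]
side blue_dropper 0.71 [329. 232.] 511 [0.6413 0.1832 0.0464] [[0.631, 0.176, 0.01], [0.657, 0.195, 0.087]]
side blue_dropper 0.4 [283. 258.] 4802 [0.5308 0.1379 0.044 ] [[0.482, 0.085, 0.01], [0.601, 0.311, 0.046]]
side sample_cup 0.9 [208. 226.] 793 [0.4335 0.2912 0.0462] [[0.414, 0.283, 0.004], [0.459, 0.331, 0.064]]
side sample_cup 0.46 [338. 210.] 338 [0.7141 0.2544 0.0482] [[0.707, 0.232, 0.012], [0.726, 0.292, 0.062]]
side marker 0.6 [239. 274.] 474 [0.4441 0.1528 0.0153] [[0.438, 0.1, 0.007], [0.453, 0.225, 0.018]]
side timer 0.75 [339. 209.] 371 [0.7141 0.2544 0.0486] [[0.688, 0.204, 0.011], [0.727, 0.298, 0.063]]
```

```bash
python3 - <<'E'
from h import *
for c in ['scene','side']:
    cm=camera_model(c); im,d=read_camera(c)
    for r in sorted(regions_of(c,'key_a')[:4],key=lambda r:r['pixel'][1]):
        m=cv2.dilate(r['pixels'].astype(np.uint8),np.ones((3,3)))
        v,u=np.nonzero(m); w=world(cm,d,np.c_[u,v]); t=np.percentile(w[:,2],90)
        k=w[abs(w[:,2]-t)<.0025]
        print(c,np.round(r['pixel']),len(k),'top',t.round(4),'med',np.median(k,0).round(4),'mid',((k.min(0)+k.max(0))/2).round(4),np.ptp(k,axis=0).round(3), cv2.minAreaRect((k[:,:2]*1000).astype(np.float32)))
E
```

```text
scene [339. 191.] 123 top 0.0573 med [0.5269 0.1375 0.0569] mid [0.527  0.1371 0.057 ] [0.024 0.025 0.004] ((527.012451171875, 137.08074951171875), (24.273115158081055, 25.290800094604492), 0.5625793933868408)
scene [318. 199.] 131 top 0.0616 med [0.5276 0.1874 0.0612] mid [0.5291 0.1867 0.0615] [0.024 0.025 0.004] ((529.2554931640625, 186.8082733154297), (24.441404342651367, 24.55775260925293), 87.87472534179688)
scene [289. 206.] 138 top 0.062 med [0.5286 0.2375 0.0613] mid [0.5302 0.2372 0.0617] [0.027 0.025 0.004] ((530.3294067382812, 236.85369873046875), (24.801496505737305, 26.140050888061523), 86.2885971069336)
scene [264. 219.] 149 top 0.0617 med [0.5315 0.2864 0.0613] mid [0.5319 0.2863 0.0617] [0.025 0.025 0.005] ((531.772705078125, 286.27691650390625), (24.31963539123535, 24.83736228942871), 88.97602844238281)
side [256. 215.] 71 top 0.0611 med [0.5305 0.2813 0.0608] mid [0.5323 0.2711 0.0604] [0.024 0.058 0.004] ((531.8574829101562, 270.5003662109375), (57.42091369628906, 23.47093963623047), 84.50935363769531)
side [261. 226.] 86 top 0.061 med [0.53   0.2318 0.0607] mid [0.5309 0.2204 0.0603] [0.025 0.057 0.003] ((531.17919921875, 219.9638671875), (57.353904724121094, 23.660749435424805), 87.53628540039062)
side [274. 235.] 88 top 0.0608 med [0.5293 0.1839 0.0607] mid [0.5293 0.1854 0.0604] [0.025 0.027 0.004] ((529.949951171875, 185.72869873046875), (26.1256160736084, 24.453792572021484), 86.20293426513672)
side [285. 253.] 102 top 0.0566 med [0.5273 0.1345 0.0563] mid [0.5279 0.1351 0.0563] [0.024 0.026 0.004] ((527.8352661132812, 135.51593017578125), (25.948772430419922, 23.108129501342773), 87.1143569946289)
```

View pics/scene0.png

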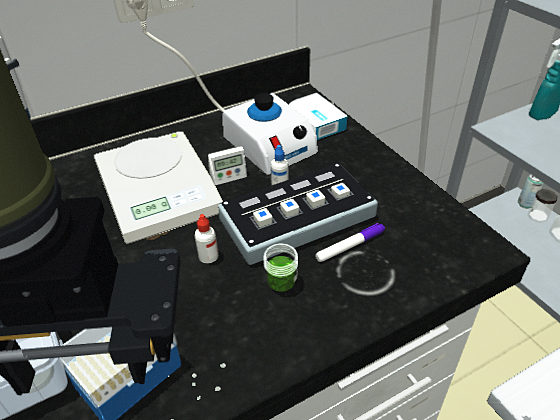

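View pics/side0.png

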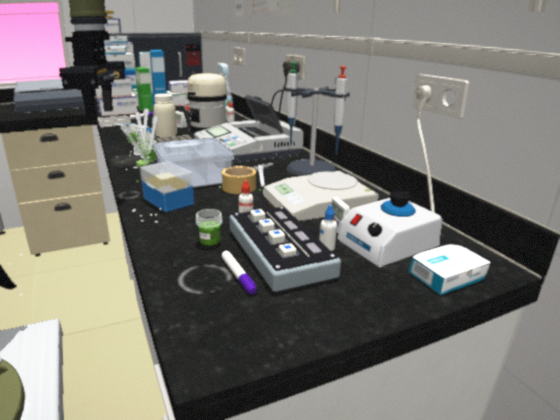

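```bash
python3 - <<'E'
from h import *
o=monitor.get_obs()
M=R.from_euler('xyz',o['tool_rot'],degrees=True).as_matrix();print(M.round(4),o['tool_pos'],o['time_s'])
p=np.array([.27,.591,.242])
for t in [[.532,.285,.14],[.5275,.136,.14]]: print((M.T@(np.array(t)-o['tool_pos'])).round(4))
im,d=read_camera('scene');cm=camera_model('scene')
v,u=np.mgrid[60:200,215:360];w=world(cm,d,np.c_[u.ravel(),v.ravel()])
k=(w[:,0]<.8)&(w[:,2]>.03);print('tall near',[ (a,np.round(w[k&(abs(w[:,1]-a)<.03)&(w[:,0]>.6)].max(0),3),np.round(w[k&(abs(w[:,1]-a)<.03)&(w[:,2]>.07)].min(0),3)) for a in (.1,.15,.2)])
E
```

```text
[[ 1.000e-04 -9.095e-01  4.158e-01]
 [ 0.000e+00  4.158e-01  9.095e-01]
 [-1.000e+00 -1.000e-04  0.000e+00]] [0.27030306 0.5911359  0.24156995] 1.0
[ 0.1016 -0.3653 -0.1696]
[ 0.1016 -0.4231 -0.307 ]
tall near [(0.1, array([0.8  , 0.13 , 0.093]), array([0.687, 0.083, 0.07 ])), (0.15, array([0.799, 0.18 , 0.116]), array([0.689, 0.12 , 0.07 ])), (0.2, array([0.8  , 0.229, 0.115]), array([0.635, 0.17 , 0.07 ]))]
```

>>> step_arm(deltas=[[-1,0,-0.04,-0.018,-3],[-1,0,-0.09,-0.042,-8],[-1,0,-0.14,-0.065,-14],[-1,0,-0.19,-0.088,-19],[-1,0,-0.24,-0.111,-23],[-1,0,-0.29,-0.135,-23],[-1,0,-0.335,-0.156,-23],[-1,0.02,-0.3655,-0.1695,-23],[-1,0.06,-0.3655,-0.1695,-23],[-1,0.1,-0.3655,-0.1695,-23],[-1,0.1,-0.3655,-0.1695,-23],[-1,0.1,-0.3655,-0.1695,-23]], newtons=20)

```text
time_s: 2.55
tool_pos: [0.533, 0.2856, 0.1432]
tool_rot: [-58.9, 89.9, 29.5]
force: [0.3, -0.4, 0.2]
grip_width: 0.0008
```

>>> step_arm(deltas=[[-1,0.025,0.001,0,0],[-1,0.045,0.001,0,0],[-1,0.054,0.001,0,0],[-1,0.054,0.001,0,0],[-1,0.054,0.001,0,0]])

```text
time_s: 3.18
tool_pos: [0.5318, 0.2854, 0.0884]
tool_rot: [-57.5, 89.9, 30.9]
force: [0.7, 0.2, 0.1]
grip_width: 0.0003
```

```bash
python3 - <<'E'
from h import *
o=monitor.get_obs();print(o['tool_pos'],o['force'])
im,d=read_camera('side');im2,_=read_camera('scene')
a=cv2.resize(im[150:270,190:350],None,fx=3.5,fy=3.5);b=cv2.resize(im2[120:260,180:380],None,fx=2.8,fy=2.8)
h=max(len(a),len(b));
cv2.imwrite('pics/tap1.png',cv2.resize(np.hstack([cv2.copyMakeBorder(x,0,h-len(x),0,0,0) for x in(a,b)]),(800,300))[:,:,::-1])
E
```

```text
[0.53181722 0.28540482 0.08843427] [0.65002036 0.16543896 0.0947015 ]
```

View pics/tap1.png

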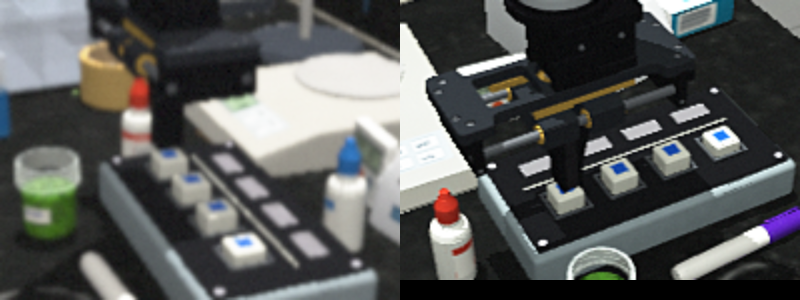

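>>> step_arm(deltas=[[-1,0.004,0,0,0],[-1,0.007,0,0,0],[-1,0.0085,0,0,0],[-1,0.0085,0,0,0]])

```text
time_s: 3.78
tool_pos: [0.5313, 0.2851, 0.0793]
tool_rot: [-17.3, 90.0, 71.1]
force: [0.0, 0.4, 2.2]
grip_width: 0.0003
```

>>> step_arm(deltas=[[-1,0.001,0,0,0],[-1,0.001,0,0,0],[-1,0.001,0,0,0]])

```text
time_s: 4.15
tool_pos: [0.5312, 0.2851, 0.0782]
tool_rot: [-45.4, 90.0, 43.1]
force: [-1.1, -0.2, 3.3]
grip_width: 0.0004
```

>>> step_arm(deltas=[[-1,-0.01,0,0,0],[-1,-0.018,0,-0.01,0],[-1,-0.018,0,-0.03,0],[-1,-0.018,0,-0.05,0],[-1,-0.018,0,-0.05,0],[-1,-0.01,0,-0.05,0],[-1,-0.004,0,-0.05,0],[-1,0,0,-0.05,0],[-1,0,0,-0.05,0],[-1,0,0,-0.05,0]])

```text
time_s: 5.4
tool_pos: [0.5295, 0.2358, 0.0783]
tool_rot: [45.7, 90.0, 134.2]
force: [-2.6, 1.1, 3.3]
grip_width: 0.0007
```

>>> step_arm(deltas=[[-1,-0.01,0,0,0],[-1,-0.018,0,-0.01,0],[-1,-0.018,0,-0.03,0],[-1,-0.018,0,-0.05,0],[-1,-0.018,0,-0.05,0],[-1,-0.01,0,-0.05,0],[-1,-0.004,0,-0.05,0],[-1,0,0,-0.05,0],[-1,0,0,-0.05,0],[-1,0,0,-0.05,0]])

```text
time_s: 6.65
tool_pos: [0.5281, 0.1858, 0.0783]
tool_rot: [46.8, 90.0, 135.2]
force: [-2.0, 1.0, 3.9]
grip_width: 0.0006
```

>>> step_arm(deltas=[[-1,-0.01,0,0,0],[-1,-0.018,0,-0.01,0],[-1,-0.018,0,-0.03,0],[-1,-0.018,0,-0.05,0],[-1,-0.018,0,-0.05,0],[-1,-0.01,0,-0.05,0],[-1,-0.004,0,-0.05,0],[-1,0,0,-0.05,0],[-1,0,0,-0.05,0],[-1,0,0,-0.05,0]])

```text
time_s: 7.9
tool_pos: [0.5272, 0.1353, 0.0781]
tool_rot: [-63.6, 90.0, 24.9]
force: [-0.3, -0.1, 0.3]
grip_width: 0.0004
```

>>> step_arm(deltas=[[-1,0.0015,0,0,0],[-1,0.003,0,0,0],[-1,0.003,0,0,0],[-1,0.003,0,0,0]])

```text
time_s: 8.4
tool_pos: [0.5274, 0.1352, 0.0756]
tool_rot: [-57.7, 90.0, 30.7]
force: [-1.1, -0.0, 5.2]
grip_width: 0.0004
```

>>> step_arm(deltas=[[-1,0.002,0,0,0],[-1,0.004,0,0,0],[-1,0.005,0,0,0],[-1,0.005,0,0,0],[-1,0.005,0,0,0]])

```text
time_s: 9.02
tool_pos: [0.5274, 0.1352, 0.0714]
tool_rot: [-42.4, 90.0, 46.0]
force: [-3.4, -1.7, 10.8]
grip_width: 0.0007
```

>>> step_arm(deltas=[[-1,0.0005,0,0,0],[-1,0.001,0,0,0],[-1,0.001,0,0,0]])

```text
time_s: 9.4
tool_pos: [0.5274, 0.1353, 0.0714]
tool_rot: [-31.8, 90.0, 56.7]
force: [-5.7, -1.0, 16.2]
grip_width: 0.0006
```

Hard stop: the tool did not go deeper and the force rose to 16 N. Release straight up.

>>> step_arm(deltas=[[-1,-0.004,0,0,0],[-1,-0.012,0,0,0],[-1,-0.03,0,0,0],[-1,-0.07,0,0,0],[-1,-0.12,0,0,0],[-1,-0.15,0,0,0],[-1,-0.15,0.05,0,0],[-1,-0.15,0.08,0,0],[-1,-0.15,0.08,0,0],[-1,-0.15,0.08,0,0]])

```text
time_s: 10.65
tool_pos: [0.4478, 0.1372, 0.2197]
tool_rot: [-73.8, 89.9, 14.6]
force: [0.4, 0.2, 0.3]
grip_width: 0.0007
```

```bash
python3 - <<'E'
from h import *
o=monitor.get_obs();print(o['tool_pos'],o['force'],o['time_s'])
pics=[]
for c in ['scene','side']:
    cm=camera_model(c); im,d=read_camera(c);pics.append(im)
    for r in sorted(regions_of(c,'key_a')[:4],key=lambda r:r['pixel'][1]):
        v,u=np.nonzero(r['pixels']); w=world(cm,d,np.c_[u,v]); t=np.percentile(w[:,2],90)
        print(c,np.round(r['pixel']),'top',t.round(4),np.median(w,0).round(3))
    for t in ['red_dropper','blue_dropper','sample_cup','marker','timer']:
        for r in regions_of(c,t)[:1]:
            v,u=np.nonzero(r['pixels']);print(c,t,round(r['p'],2),np.median(world(cm,d,np.c_[u,v]),0).round(3))
cv2.imwrite('pics/end.png',np.hstack([cv2.resize(pics[0][120:300,160:400],(400,300)),cv2.resize(pics[1][150:300,180:380],(400,300))])[:,:,::-1])
E
```

```text
[0.44782206 0.13720299 0.21968519] [0.37380001 0.15058988 0.3484527 ] 10.65
scene [340. 191.] top 0.0611 [0.522 0.14  0.056]
scene [316. 200.] top 0.0621 [0.523 0.191 0.057]
scene [290. 207.] top 0.0622 [0.523 0.24  0.058]
scene [262. 219.] top 0.062 [0.525 0.289 0.059]
scene red_dropper 0.58 [0.534 0.386 0.05 ]
scene blue_dropper 0.61 [0.637 0.198 0.053]
scene sample_cup 0.77 [0.429 0.309 0.043]
scene marker 0.63 [0.443 0.166 0.016]
scene timer 0.75 [0.712 0.269 0.035]
side [256. 216.] top 0.061 [0.528 0.277 0.056]
side [263. 224.] top 0.061 [0.527 0.228 0.056]
side [274. 238.] top 0.061 [0.525 0.177 0.055]
side [286. 252.] top 0.0606 [0.524 0.127 0.054]
side red_dropper 0.64 [0.541 0.375 0.053]
side blue_dropper 0.71 [0.641 0.183 0.048]
side sample_cup 0.66 [0.434 0.291 0.046]
side marker 0.79 [0.445 0.149 0.015]
side timer 0.66 [0.714 0.255 0.049]
```

View pics/end.png

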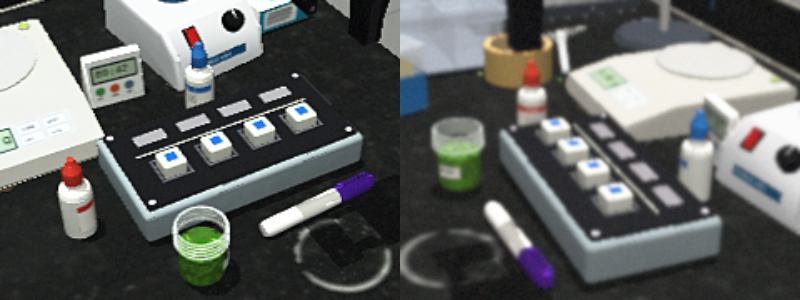

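All four keys are raised, at (171,157), (215,142), (260,127) and (301,112) in the left crop. The things around the unit have not moved, and the arm is clear.

```bash
python3 -c "
from cell import env
print(env.sign_off())"
```

```text
the job is handed in; nothing more can be done
None
```

The latched key is released, all four keys are up, and the job was handed in at about 11 s of the 42 s allowed.

- **Finding it:** I tapped the keys with closed fingertips, starting from the left (+y) end. The first three gave at about 3–4 N, roughly 1–2 mm down, so they were raised. The fourth (y ≈ 0.135 m) was not there at that height and met the fingers about 2.5 mm lower at 5.2 N, so it was the latched one.
- **Releasing it:** I pressed that key to its hard stop, where the force rose to 16 N with no further travel. Then I lifted straight up and backed off.
- **Last checks:** Both cameras put all four key tops at 61–62 mm, where the pressed key had been at about 57 mm. The bottles, cup, marker and timer measured within 4 mm of their starting positions, about the measuring scatter; the left-end bottle has a before-and-after reading from one camera only. The arm finished with its fingertips about 0.2 m above the work surface, with no contact force. No check failed or disagreed.

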